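# Seat a vial stopper with a guarded hand press

## Robot

A 6-joint arm with a two-finger parallel gripper is mounted at the origin on the work surface. World frame = base frame: x ahead of the robot, y to its left, z up, the work surface at z = 0. Lengths are in m, angles in degrees, forces in N, time in s.
With the tool pointing down it reaches from about 0.35 to 0.875 m from the base axis. Payload 4.2 kg.
Tool frame: the origin (TCP) lies on the front face of the gripper's body, between the roots of the fingers; the fingertips stand 70 mm ahead of it and the grasp point (between the pads) lies 51 mm ahead of it (r.nose_length is the distance from the TCP to the fingertips, in m); z points along the fingers, y is the direction in which the jaws open and shut (so a half turn about z gives the same grasp; the last joint's range is limited). The gripper opens to 87 mm and grips with 3 to 60 N. Pads are 19 mm wide; open, the fingers measure 117 mm over their backs; the gripper's body (75 mm by 190 mm) begins 51 mm behind the grasp point.
Start: joints at [-60.928, 22.042, 0.453, 0, -68.411, -14.817], TCP at [0.154, -0.606, 0.292] pointing down, gripper open.
Joint ranges: [-179.83, 179.83], [-69.29, 118.12], [-61.27, 80.66], [-181.25, 117.63], [-171.15, -9.14], [-177.46, 177.46]. Speed limits (degrees/s): [159.86, 159.86, 180, 180, 180, 180].

## Interface

Orientations are given as a 3x3 rotation matrix whose columns are the frame's x, y, z axes.
In Python, from station import telemetry, capture, order, r gives the robot as it stands.
- The arm moves only by the tool drive_tool, never from a script. Its argument "series" is a list of rows, each a list of 4 numbers: the shift along the tool's x, y, z as a fraction of full scale, then the turn about the tool's z as a fraction of full scale. In form: [[dx, dy, dz, turn], ...]. A call has 1 to 10 rows; each row is the pose to reach, as a shift and turn from the pose commanded when the call began, along the tool's axes at that moment; what a row does not reach only later rows make up. Full scale, the value 1, is 0.12 m for a shift and 2 rad for a turn. A row lasts 1/8 s, in which the tool goes at most 62.5 mm and 10.7 degrees, less where a joint would pass 70% of its speed; a pose out of reach is approached as far as the arm can. A call with a number of a shift or a turn outside -1 to 1 is refused whole. A call with a gripper value outside its range is refused whole. "fingers" is the finger opening in mm, from 0 to 87, set as the call begins (left out, the last holds). The fingers move at their own pace and stop on an object; the grip force is fixed at half the most. Time passes only in rows, so rows that repeat a pose let the fingers close. It gives the time, the measured TCP pose, the force and the opening at its end, in the units of the state.
- telemetry.sense(): the state, without advancing time (a new reading comes with each control period).
- capture(name): name is "side" or "top"; returns a dict with "color" (400x640x3 uint8, blue, green, red), "fx", "fy", "cx", "cy" (pixels), "eye" and "attitude" of the camera in the world. Camera axes: x right, y up, looking along -z (the intrinsics and any distortion apply to the point x, -y, -z); pixel columns grow to the right and rows downward; lengths in m; the calibration is good to about 2 mm. A picture is of the moment at which its call begins. There is no depth.
- order.finish_job(): hands the job in, once; it reports no verdict.
The state is a dict: "time_s": time; "joints": joint angles; "joint_velocities": joint speeds; "effort": joint torques, N m; "tcp_pos": TCP position; "ee_rot": TCP orientation; "wrist_force": force on the tool from outside, world axes, zero at the start; "moment": the same for the moment, N m; "gripper_width": opening from 0.0 (shut) to 1.0 (fully open).
Only numpy, scipy, OpenCV 4.12 (cv2) and the standard library are available. Lean on these libraries where they do the work, as an engineer would, in place of code of your own. Each camera call takes 0.05 s, during which the arm holds its last target. There are 200 camera calls.

## Task

A glass vial with its rubber stopper only half in stands ready in the blue hand press. Reach in with the fingertips through the yellow-edged window of the clear guard, press the red ball of the lever right down and keep it down for a second, so that the stopper goes fully home; then let the lever spring back up and draw the hand well clear of the window. Do not touch the guard or the window's frame at any moment, and leave the vial and the things around the press where they stand.

Things in the scene. Friction and masses are not known exactly. Their poses are not given: they have to be found in the camera images.
- press: blue cast hand-lever press on a grey board 290 x 290 x 12 mm, fixed on the bench. Origin: on the bench surface straight below the vial's axis; z up; its front (-x) roughly faces the robot; guard and vial turn with its yaw. Lever shaft: along y, at x = +30, z = 178 mm; the lever reaches from it towards -x in the plane y = -58 mm. The board spans x -155 to +135, y +-145 mm.
- guard: fixed clear guard, closed all round the press; origin and axes of the press. Front wall x = -145 mm, 182 high; from its top a sheet slopes up towards +x at 20 degrees from level to x = +10, z = 238; then a flat top to the rear wall at x = +125; sides y = +-138. 14 mm aluminium edge bars stand 7 mm outside these planes. Its window is the only way in. Any touch on it (over 0.3 N) fails.
- window (a point): centre of the open window in the sloping sheet, at press (-64, -58, 212) mm, at mid-thickness. Free opening 110 mm (along the press's y) by 100 mm (along the slope), edged by a yellow frame 10 mm wide, 9 mm thick (4.5 mm above and below the mid-plane). Its outward normal leans 20 degrees from vertical towards the press's -x: (-0.342, 0, 0.940) in the press's frame.
- lever_ball (a point): centre of the red ball, 32 mm in diameter, on the end of the 12 mm thick steel lever, 85 mm from the shaft's axis. Lever up: at press (-53, -58, 194) mm, the ball's surface 4 mm inside the window's mid-plane. Lever right down: at press (-53, -58, 162) mm, so it travels 32 mm, almost straight down.
- lever (a joint): angle of the lever (rad): 0 = up, held by a spring, the ball then 0.19 rad above the level of the shaft; grows as the ball is pressed down, to the stop at 0.38 (0.19 rad below level). Needs about 3 to 10 N straight down on the ball, most at the end, a little more if pushed at a slant; it springs back up when let go. It drives the ram 25 mm down per rad.
- nest (a point): centre of the floor of the round aluminium nest (34 mm bore, 7 mm deep) in which the vial stands under the ram, at press (0, 0, 33) mm
- vial: loose clear glass vial, 30 mm in diameter, 58 mm tall, upright in the nest behind the guard. Origin: centre of its underside. 45 g. Not to be handled.
- stopper (a joint): how far the grey rubber stopper (19 mm across) has been pushed into the vial from its highest position (m): 0 = its flange 7 mm above the vial's mouth, 0.007 = fully home on the mouth. Starts between 0 and 0.0025. Stiff (about 18 N); moved only by the press's ram, whose foot starts 2 mm above a stopper at 0.
- tube_rack: loose red tube rack 225 x 67 x 28 mm (small tubes on it reach 38 mm), standing beside the press. Origin: centre of the underside; long side along its x.
- tip_box: loose yellow pipette-tip box 120 x 82 x 64 mm with a pale lid, beside the press. Origin: centre of the underside; long side along its x.
- bottle: loose amber glass bottle with blue cap, 86 mm in diameter, 180 mm tall, beside the press. Origin: centre of the underside.

How it is judged:
By the outcome, as a careful person would: the job done as asked, in the order asked, and still so for the second after the job is handed in, with the robot touching nothing.
It also fails if it takes over 42 s, if anything falls off the work surface, if the arm or the gripper's body presses on something with over 40 N, if the wrist force passes 120 N, or if a joint passes its speed limit or range.

## Working session

There is one attempt and no reset: what is moved stays moved. The work goes in short steps, Python scripts to look and compute and a tool call to move; the robot and the scene stay as the last step left them, time stands still between calls to the robot, and variables do not carry over. Pictures are saved under pics/ and viewed, about 8 in all and at most 12, crops included, and the job is handed in when it is done.

Besides the shell and the picture viewer there is one more tool, called after "Call:" by a JSON object that holds its "api" and its "payload", one argument or row to a line. drive_tool: Moves the arm, as the interface text tells. Shift numbers are shares of 0.12 m and turn numbers shares of 2 rad, none past 1 either way. Its arguments: {"type":"object","properties":{"series":{"type":"array","items":{"type":"array","items":{"type":"number","minimum":-1,"maximum":1}}},"fingers":{"type":"number"}},"required":["series"]}

```bash
mkdir -p pics; ls
python3 - <<'E'
from station import telemetry, capture, order, r
import cv2,numpy as np
s=telemetry.sense();print(s['time_s'],s['tcp_pos'],np.round(s['ee_rot'],3).tolist(),s['wrist_force'],s['gripper_width'],r.nose_length)
for n in('side','top'):
    c=capture(n);cv2.imwrite(f'pics/{n}0.png',c['color']);np.save(f'{n}0.npy',c,allow_pickle=True)
    print(n,{k:(np.round(v,4).tolist()) for k,v in c.items() if k!='color'})
E
```

```text
pics
0.0 [ 0.15378743 -0.60530069  0.29115424] [[-0.969, -0.246, -0.001], [-0.246, 0.969, 0.002], [0.0, 0.002, -1.0]] [ 0.31006881 -0.65652335 -0.42284376] 0.998368159105335 0.0697
side {'fx': 463.1795, 'fy': 463.1795, 'cx': 317.8493, 'cy': 193.6815, 'eye': [0.9621, -0.0386, 1.2275], 'attitude': [[0.2784, -0.9096, 0.3084], [0.9605, 0.2631, -0.0911], [0.0017, 0.3215, 0.9469]]}
top {'fx': 441.4769, 'fy': 441.4769, 'cx': 317.4932, 'cy': 192.8521, 'eye': [0.3528, 0.0954, 1.354], 'attitude': [[-0.0198, 0.9809, -0.1933], [-0.9996, -0.016, 0.0212], [0.0177, 0.1936, 0.9809]]}
```

View pics/side0.png

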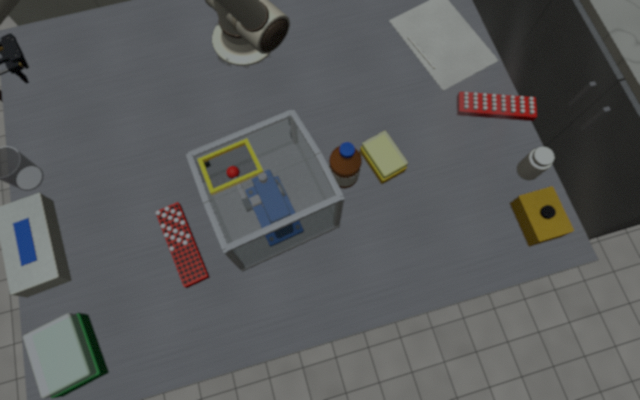

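View pics/top0.png

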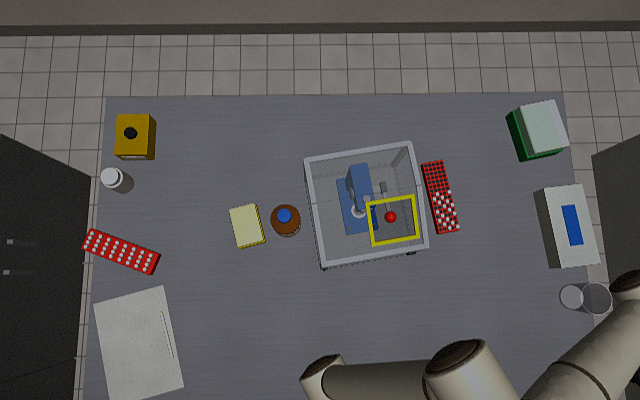

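The side view shows the guard with the yellow window around (230,165) and the red ball at (233,172). The top view shows the window around (392,220), the ball at (391,216), and the arm clear of the press. Next I cast the window corners and ball onto their known heights in both views.

```bash
cat > h.py <<'E'
import cv2,numpy as np
def ray(c,uv):
    d=np.array([(uv[0]-c['cx'])/c['fx'],-(uv[1]-c['cy'])/c['fy'],-1.]);d=np.array(c['attitude'])@d
    return np.array(c['eye']),d/np.linalg.norm(d)
def onz(c,uv,z):
    o,d=ray(c,uv);return o+d*(z-o[2])/d[2]
def pix(c,p):
    q=np.array(c['attitude']).T@(np.array(p)-c['eye']);return np.array([c['cx']+c['fx']*q[0]/-q[2],c['cy']-c['fy']*q[1]/-q[2]])
def tri(rays):
    A=sum(np.eye(3)-np.outer(d,d) for o,d in rays);b=sum((np.eye(3)-np.outer(d,d))@o for o,d in rays)
    p=np.linalg.solve(A,b);return p,[np.linalg.norm(np.cross(p-o,d)) for o,d in rays]
E
cat > m.py <<'E'
from h import *
near={'side':(233,172),'top':(391,217)}
s20,c20=np.sin(np.radians(20)),np.cos(np.radians(20))
C={n:np.load(f'{n}0.npy',allow_pickle=True).item() for n in near}; balls={}; corners={}
for n,c in C.items():
    hsv=cv2.cvtColor(c['color'],cv2.COLOR_BGR2HSV)
    red=((hsv[...,0]<8)|(hsv[...,0]>172))&(hsv[...,1]>140)&(hsv[...,2]>60)
    k,l,st,ce=cv2.connectedComponentsWithStats(red.astype('uint8'))
    i=1+np.argmin(np.linalg.norm(ce[1:]-near[n],axis=1));balls[n]=ce[i];print(n,'ball',ce[i],st[i])
    y=cv2.inRange(hsv,(22,110,70),(36,255,255))
    k,l,st,_=cv2.connectedComponentsWithStats(y,connectivity=8)
    u,v=near[n];best=[j for j in range(1,k) if st[j,0]<u<st[j,0]+st[j,2] and st[j,1]<v<st[j,1]+st[j,3]]
    j=max(best,key=lambda j:st[j,4]);print('yellow',st[j])
    cn,_=cv2.findContours((l==j).astype('uint8'),cv2.RETR_EXTERNAL,cv2.CHAIN_APPROX_NONE)
    hull=cv2.convexHull(max(cn,key=cv2.contourArea));q=cv2.approxPolyN(hull,4,ensure_convex=True).reshape(-1,2).astype(float)
    # refine: line fit to hull-side contour points
    pts=max(cn,key=cv2.contourArea).reshape(-1,2).astype(float);L=[]
    for a,b in zip(q,np.roll(q,-1,0)):
        t=(b-a)/np.linalg.norm(b-a);w=pts-a;along=w@t;d=abs(w@[-t[1],t[0]])
        sel=pts[(d<3)&(along>6)&(along<np.linalg.norm(b-a)-6)]
        vx,vy,x0,y0=cv2.fitLine(sel.astype('float32'),cv2.DIST_HUBER,0,.01,.01).ravel();L.append(np.cross([x0,y0,1],[x0+vx,y0+vy,1]))
    P=[np.cross(L[i-1],L[i]) for i in range(4)];corners[n]=np.array([p[:2]/p[2] for p in P]);print(np.round(corners[n],1).tolist())
p,res=tri([ray(C[n],balls[n]) for n in C]);print('ball tri',p,res)
for n in C:print(n,'ball z=.194',onz(C[n],balls[n],.194))
# nominal outer corners (x,y,z) in press frame
nom=np.array([[-.064+a*.06*c20,-.058+b*.065,.212+a*.06*s20] for a,b in((-1,-1),(-1,1),(1,1),(1,-1))])
allw=[];alln=[]
for n,c in C.items():
    best=None
    for rev in(1,-1):
      for k in range(4):
        q=np.roll(corners[n][::rev],k,0);W=np.array([onz(c,q[i],nom[i,2]) for i in range(4)])
        def fit(A,B):
            a=A[:,:2]-A[:,:2].mean(0);b=B[:,:2]-B[:,:2].mean(0);th=np.arctan2((a[:,0]*b[:,1]-a[:,1]*b[:,0]).sum(),(a*b).sum())
            R=np.array([[np.cos(th),-np.sin(th)],[np.sin(th),np.cos(th)]]);t=B[:,:2].mean(0)-R@A[:,:2].mean(0);return th,R,t,np.linalg.norm(A[:,:2]@R.T+t-B[:,:2],axis=1)
        th,R,t,e=fit(nom,W)
        if best is None or e.max()<best[3].max() : best=(th,R,t,e,W)
    th,R,t,e,W=best;print(n,'yaw',np.degrees(th),'origin',t,'res mm',e*1e3,'win',R@[-.064,-.058]+t,'ball',R@[-.053,-.058]+t)
    allw.append(W);alln.append(nom)
th,R,t,e=fit(np.vstack(alln),np.vstack(allw));print('both yaw',np.degrees(th),'origin',t,'res',e*1e3,'ball',R@[-.053,-.058]+t)
for n in C:
    im=cv2.resize(C[n]['color'],None,fx=4,fy=4,interpolation=cv2.INTER_CUBIC)
    def dot(p,col):
        u=tuple(int(round(4*x+1.5)) for x in pix(C[n],p));cv2.circle(im,u,4,col,-1)
    for q in nom: dot([*(R@q[:2]+t),q[2]],(0,0,255))
    for q in((-.155,-.145),(-.155,.145),(.135,-.145),(.135,.145)):dot([*(R@q+t),.012],(255,0,255))
    for q in((-.145,-.138,.182),(-.145,.138,.182),(.125,-.138,.238),(.125,.138,.238),(.01,.138,.238),(.01,-.138,.238)):dot([*(R@q[:2]+t),q[2]],(0,255,0))
    dot([*(R@[-.053,-.058]+t),.194],(255,255,0))
    u,v=[int(4*x) for x in near[n]];cv2.imwrite(f'pics/{n}_o.png',im[max(0,v-300):v+300,max(0,u-400):u+400][:600,:800])
E
python3 m.py; cd pics; python3 -c "
import cv2,numpy as np
a=cv2.imread('side_o.png');b=cv2.imread('top_o.png');cv2.imwrite('both_o.png',np.hstack([cv2.resize(x[:600,150:750],(400,400)) for x in(a,b)]))"
```

```text
side ball [232.30630631 171.36936937] [227 166  12  12 111]
yellow [198 139  65  55 774]
[[262.6, 171.2], [210.6, 193.7], [197.4, 159.0], [246.2, 138.7]]
top ball [390.15384615 216.59615385] [385 211  11  12 104]
yellow [365 193  55  54 731]
[[419.0, 237.1], [371.4, 245.8], [365.1, 201.9], [413.6, 193.4]]
ball tri [ 0.51405279 -0.12096406  0.19363572] [np.float64(0.0006905086052788056), np.float64(0.0006905086052788261)]
side ball z=.194 [ 0.51438381 -0.12025655  0.194     ]
top ball z=.194 [ 0.51389064 -0.1215863   0.194     ]
side yaw 9.16825000973379 origin [ 0.55836226 -0.05492837] res mm [1.27936682 1.31856801 0.93376933 1.12522881] win [ 0.50442126 -0.12238479] ball [ 0.51528073 -0.12063211]
top yaw 8.984146486300324 origin [ 0.55717048 -0.05631491] res mm [1.09107403 0.60830448 1.1105713  0.81341666] win [ 0.503013   -0.12359766] ball [ 0.51387805 -0.12187989]
both yaw 9.076332279350655 origin [ 0.55776628 -0.05562143] res [1.61473935 1.1065495  0.94709791 2.07714212 0.2900359  0.82073618
 2.00157856 1.49048652] ball [ 0.5145794  -0.12125597]
```

View pics/both_o.png

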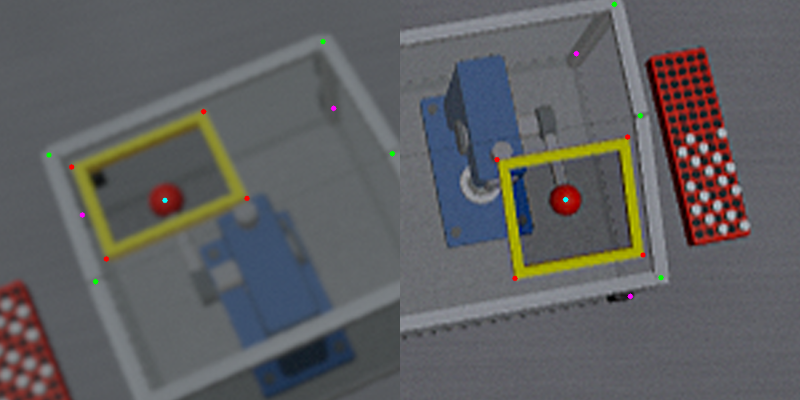

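The projected points fall on the frame, guard and ball in both views, agreeing to about 1–2 mm. That gives press yaw 9.1°, origin (0.558, −0.056) and ball (0.5145, −0.121, 0.194). Next I raise the arm, shut the fingers and move over in steps.

Call:
{"api": "drive_tool", "payload": {
  "series": [
    [0,0,-0.4,0],
    [0,0,-0.75,0],
    [-0.33,0.27,-0.75,0.045],
    [-0.66,0.54,-0.75,0.045],
    [-1,0.8,-0.75,0.045],
    [-1,0.8,-0.75,0.045]
  ],
  "fingers": 0
}}

```text
time_s: 0.85
tcp_pos: [0.248, -0.4809, 0.3825]
ee_rot: [[-0.987, -0.162, 0.001], [-0.162, 0.987, 0.0], [-0.001, 0.0, -1.0]]
wrist_force: [0.4, -1.2, -0.2]
gripper_width: 0.403
```

Call:
{"api": "drive_tool", "payload": {
  "series": [
    [-0.33,0.27,0,0],
    [-0.66,0.54,0,0],
    [-1,0.8,0,0],
    [-1,0.8,0,0]
  ]
}}

```text
time_s: 1.35
tcp_pos: [0.3513, -0.3681, 0.3819]
ee_rot: [[-0.987, -0.162, -0.0], [-0.162, 0.987, 0.001], [0.0, 0.001, -1.0]]
wrist_force: [-0.4, 0.6, 1.6]
gripper_width: 0.019
```

Call:
{"api": "drive_tool", "payload": {
  "series": [
    [-0.33,0.27,0,0],
    [-0.66,0.54,0,0],
    [-1,0.8,0,0],
    [-1,0.8,0,0]
  ]
}}

```text
time_s: 1.85
tcp_pos: [0.4546, -0.2549, 0.3815]
ee_rot: [[-0.987, -0.16, -0.001], [-0.16, 0.987, 0.0], [0.001, 0.001, -1.0]]
wrist_force: [-0.9, 0.1, -0.3]
gripper_width: 0.007
```

```bash
cat > s.py <<'E'
from station import telemetry
import numpy as np
s=telemetry.sense();p=np.array(s['tcp_pos']);R=np.array(s['ee_rot'])
th=np.radians(9.08);o=np.array([.5577,-.0556]);t=np.array([*(o+np.array([[np.cos(th),-np.sin(th)],[np.sin(th),np.cos(th)]])@[-.053,-.058]),.248])
yaw=np.degrees(np.arctan2(R[1,1],R[0,1]))-99.08
print(s['time_s'],p.round(4),'F',np.round(s['wrist_force'],2),'w',round(s['gripper_width'],3),'yaw err',yaw,'turn',np.radians(yaw)/2,'tilt z',R[:,2].round(4))
tip=p+.0697*R[:,2];e=np.array([*t[:2],.178])-tip
print('shift to go (fractions, tip to pressed ball top)',(R.T@e/.12).round(3))
E
python3 s.py
```

```text
1.85 [ 0.4546 -0.2549  0.3815] F [-0.94  0.1  -0.29] w 0.007 yaw err 0.15407242067335858 turn 0.001344535513633943 tilt z [-1.2e-03  3.0e-04 -1.0e+00]
shift to go (fractions, tip to pressed ball top) [-0.674  1.019  1.115]
```

Call:
{"api": "drive_tool", "payload": {
  "series": [
    [-0.3,0.45,0,0],
    [-0.6,0.9,0,0],
    [-0.67,1,0.15,0],
    [-0.67,1,0.3,0],
    [-0.67,1,0.3,0],
    [-0.67,1,0.3,0]
  ]
}}

```text
time_s: 2.6
tcp_pos: [0.5137, -0.1257, 0.347]
ee_rot: [[-0.988, -0.157, 0.001], [-0.157, 0.988, -0.001], [-0.001, -0.001, -1.0]]
wrist_force: [0.0, 0.3, 0.6]
gripper_width: 0.006
```

```bash
python3 - <<'E'
from station import capture
import cv2,numpy as np
ims=[]
for n,(u,v) in {'side':(235,170),'top':(391,215)}.items():
    c=capture(n);np.save(f'{n}1.npy',c,allow_pickle=True)
    ims.append(cv2.resize(c['color'][v-65:v+65,u-65:u+65],(400,400),interpolation=cv2.INTER_CUBIC))
cv2.imwrite('pics/above.png',np.clip(np.hstack(ims)*1.5,0,255).astype('uint8'))
E
python3 s.py
```

```text
2.7 [ 0.5137 -0.1253  0.3473] F [-0.22 -0.02  0.36] w 0.005 yaw err -0.05625591314495182 turn -0.0004909254540476837 tilt z [ 1.8e-03 -2.0e-04 -1.0e+00]
shift to go (fractions, tip to pressed ball top) [-0.009  0.033  0.83 ]
```

View pics/above.png

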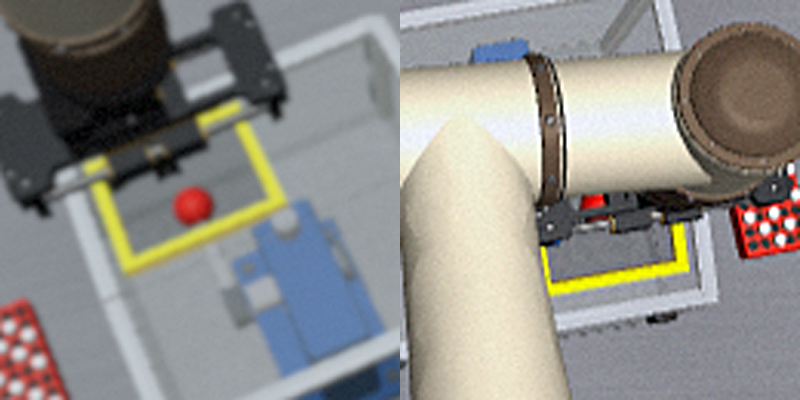

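The pictures show the gripper's body spanning press y over the window (side crop about (20,190) to (265,90)), with the red ball at (193,205) and free. I check in numbers where the fingertips and body corners should project.

Run:
```python
from h import *
from station import telemetry
s=telemetry.sense();p=np.array(s['tcp_pos']);R=np.array(s['ee_rot'])
for n,(u,v) in {'side':(235,170),'top':(391,215)}.items():
    c=np.load(f'{n}1.npy',allow_pickle=True).item()
    for nm,q in {'tcp':[0,0,0],'tip':[0,0,.07],'tipL':[0,.015,.07],'tipR':[0,-.015,.07],'b++':[.037,.095,0],'b+-':[.037,-.095,0],'b-+':[-.037,.095,0],'b--':[-.037,-.095,0]}.items():
        print(n,nm,((pix(c,p+R@q)-[u-65,v-65])*400/130).round(0))
```

```text
side tcp [145. 122.]
side tip [165. 163.]
side tipL [184. 155.]
side tipR [145. 171.]
side b++ [254.  25.]
side b+- [ -7. 131.]
side b-+ [296. 113.]
side b-- [ 31. 224.]
top tcp [239. 176.]
top tip [221. 190.]
top tipL [202. 193.]
top tipR [239. 187.]
top b++ [125. 247.]
top b+- [372. 203.]
top b-+ [106. 150.]
top b-- [350. 108.]
```

Call:
{"api": "drive_tool", "payload": {
  "series": [
    [0.02,0.03,0,0],
    [0.02,0.03,0.1,0],
    [0.02,0.03,0.2,0],
    [0.02,0.03,0.3,0],
    [0.02,0.03,0.4,0],
    [0.02,0.03,0.48,0],
    [0.02,0.03,0.48,0],
    [0.02,0.03,0.48,0]
  ]
}}

```text
time_s: 3.7
tcp_pos: [0.511, -0.1213, 0.289]
ee_rot: [[-0.987, -0.158, 0.001], [-0.158, 0.987, -0.0], [-0.001, -0.0, -1.0]]
wrist_force: [-0.2, -0.2, 0.8]
gripper_width: 0.001
```

```bash
python3 s.py
python3 - <<'E'
from station import capture
import cv2,numpy as np
c=capture('side');cv2.imwrite('pics/near.png',np.clip(cv2.resize(c['color'][115:215,170:290],(720,600),interpolation=cv2.INTER_CUBIC)*1.8,0,255).astype('uint8'))
E
```

```text
3.7 [ 0.511  -0.1213  0.289 ] F [-0.2  -0.25  0.82] w 0.001 yaw err 0.02579317036008888 turn 0.00022508787365568117 tilt z [ 8.e-04 -2.e-04 -1.e+00]
shift to go (fractions, tip to pressed ball top) [-0.029 -0.004  0.344]
```

View pics/near.png

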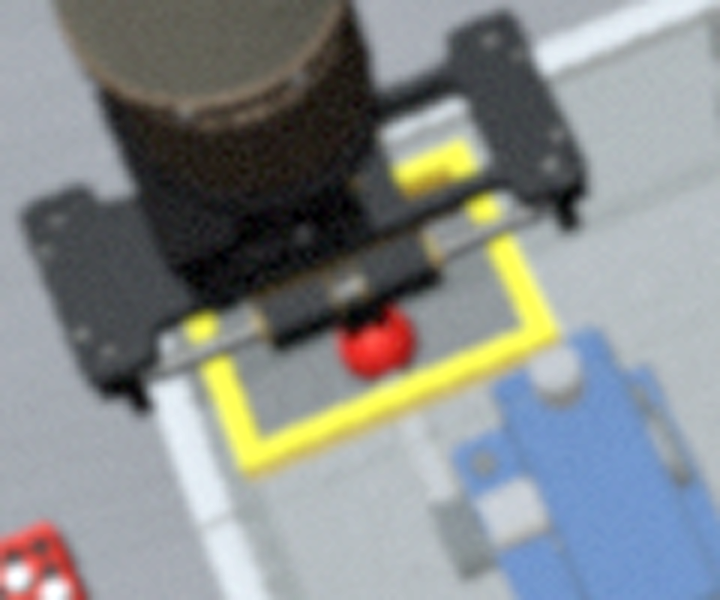

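The fingertips are shut just above the ball at (375,340), well inside the yellow frame, which runs from (200,330) to (550,330). Now I press in stages.

Call:
{"api": "drive_tool", "payload": {
  "series": [
    [0,0,0.05,0],
    [0,0,0.09,0],
    [0,0,0.12,0],
    [0,0,0.15,0],
    [0,0,0.18,0],
    [0,0,0.2,0],
    [0,0,0.2,0]
  ]
}}

```text
time_s: 4.62
tcp_pos: [0.5104, -0.1214, 0.2651]
ee_rot: [[-0.987, -0.158, -0.001], [-0.158, 0.987, -0.0], [0.001, -0.0, -1.0]]
wrist_force: [-3.6, -1.0, 5.9]
gripper_width: 0.004
```

```bash
python3 s.py
```

```text
4.625 [ 0.5104 -0.1214  0.2651] F [-3.57 -1.04  5.91] w 0.004 yaw err 0.03009552249741887 turn 0.00026263297884399295 tilt z [-5.e-04 -4.e-04 -1.e+00]
shift to go (fractions, tip to pressed ball top) [-0.034 -0.004  0.145]
```

Call:
{"api": "drive_tool", "payload": {
  "series": [
    [-0.01,0,0.03,0],
    [-0.01,0,0.06,0],
    [-0.01,0,0.09,0],
    [-0.01,0,0.115,0],
    [-0.01,0,0.13,0],
    [-0.01,0,0.13,0]
  ]
}}

```text
time_s: 5.38
tcp_pos: [0.5107, -0.1215, 0.2496]
ee_rot: [[-0.987, -0.158, -0.003], [-0.158, 0.987, -0.001], [0.003, -0.0, -1.0]]
wrist_force: [-5.5, -0.1, 6.9]
gripper_width: 0.003
```

```bash
python3 s.py
```

```text
5.375 [ 0.5107 -0.1215  0.2496] F [-5.53 -0.12  6.86] w 0.003 yaw err 0.02181563572976586 turn 0.00019037733595006509 tilt z [-2.8e-03 -9.0e-04 -1.0e+00]
shift to go (fractions, tip to pressed ball top) [-0.033 -0.002  0.015]
```

The sideways force is large, so I'm pressing off-centre on the ball. I ease off, recentre and press again.

Call:
{"api": "drive_tool", "payload": {
  "series": [
    [0,0,-0.08,0],
    [0,0,-0.16,0],
    [0,0,-0.24,0],
    [0,0,-0.32,0],
    [-0.035,0,-0.34,0],
    [-0.035,0,-0.34,0]
  ]
}}

```text
time_s: 6.12
tcp_pos: [0.5162, -0.1202, 0.2896]
ee_rot: [[-0.987, -0.158, -0.0], [-0.158, 0.987, 0.0], [0.0, 0.0, -1.0]]
wrist_force: [-0.2, -0.7, -0.5]
gripper_width: 0.008
```

```bash
python3 s.py
```

```text
6.125 [ 0.5162 -0.1202  0.2896] F [-0.16 -0.72 -0.54] w 0.008 yaw err 0.01622836515791448 turn 0.0001416192021107686 tilt z [-3.e-04  2.e-04 -1.e+00]
shift to go (fractions, tip to pressed ball top) [ 0.015 -0.006  0.349]
```

Call:
{"api": "drive_tool", "payload": {
  "series": [
    [0.01,0,0.05,0],
    [0.01,0,0.1,0],
    [0.01,0,0.15,0],
    [0.01,0,0.2,0],
    [0.01,0,0.24,0],
    [0.01,0,0.24,0]
  ]
}}

```text
time_s: 6.88
tcp_pos: [0.5147, -0.1206, 0.2606]
ee_rot: [[-0.987, -0.158, -0.001], [-0.158, 0.987, -0.0], [0.001, -0.0, -1.0]]
wrist_force: [-1.5, -0.9, 2.7]
gripper_width: 0.004
```

```bash
python3 s.py
```

```text
6.875 [ 0.5147 -0.1206  0.2606] F [-1.51 -0.89  2.71] w 0.004 yaw err 0.014601849002389145 turn 0.00012742517098536995 tilt z [-8.e-04 -2.e-04 -1.e+00]
shift to go (fractions, tip to pressed ball top) [ 0.002 -0.005  0.108]
```

Call:
{"api": "drive_tool", "payload": {
  "series": [
    [0,0,0.03,0],
    [0,0,0.06,0],
    [0,0,0.09,0],
    [0,0,0.105,0],
    [0,0,0.105,0]
  ]
}}

```text
time_s: 7.5
tcp_pos: [0.5147, -0.1206, 0.2491]
ee_rot: [[-0.987, -0.158, -0.0], [-0.158, 0.987, -0.0], [0.0, -0.0, -1.0]]
wrist_force: [-4.4, -1.0, 7.0]
gripper_width: 0.0
```

```bash
python3 s.py
```

```text
7.5 [ 0.5147 -0.1206  0.2491] F [-4.41 -1.    6.95] w 0.0 yaw err 0.03376877448751259 turn 0.00029468814958527774 tilt z [-1.e-04 -4.e-04 -1.e+00]
shift to go (fractions, tip to pressed ball top) [ 0.002 -0.004  0.012]
```

Call:
{"api": "drive_tool", "payload": {
  "series": [
    [0,0,0.01,0],
    [0,0,0.02,0],
    [0,0,0.02,0]
  ]
}}

```text
time_s: 7.88
tcp_pos: [0.5147, -0.1207, 0.2481]
ee_rot: [[-0.987, -0.159, 0.001], [-0.159, 0.987, -0.001], [-0.0, -0.001, -1.0]]
wrist_force: [-7.3, 1.1, 13.1]
gripper_width: 0.004
```

Call:
{"api": "drive_tool", "payload": {
  "series": [
    [0,0,0.01,0],
    [0,0,0.01,0]
  ]
}}

```text
time_s: 8.12
tcp_pos: [0.5147, -0.1207, 0.2477]
ee_rot: [[-0.987, -0.159, 0.001], [-0.159, 0.987, -0.001], [-0.001, -0.001, -1.0]]
wrist_force: [-6.7, 0.6, 17.0]
gripper_width: 0.007
```

The force rises sharply at tip height 0.178, which is the lever's stop. I add a little more and hold.

Call:
{"api": "drive_tool", "payload": {
  "series": [
    [0,0,0.01,0],
    [0,0,0.01,0],
    [0,0,0.01,0],
    [0,0,0.01,0],
    [0,0,0.01,0],
    [0,0,0.01,0],
    [0,0,0.01,0],
    [0,0,0.01,0],
    [0,0,0.01,0],
    [0,0,0.01,0]
  ]
}}

```text
time_s: 9.38
tcp_pos: [0.5147, -0.1207, 0.2473]
ee_rot: [[-0.987, -0.159, 0.001], [-0.159, 0.987, -0.001], [-0.001, -0.001, -1.0]]
wrist_force: [-10.4, 3.2, 20.2]
gripper_width: 0.005
```

```bash
python3 s.py
python3 - <<'E'
from station import capture
import cv2,numpy as np
c=capture('side');a=cv2.resize(c['color'][115:245,170:340],(784,600),interpolation=cv2.INTER_CUBIC)
cv2.imwrite('pics/pressed.png',np.clip(a*1.8,0,255).astype('uint8'))
E
```

```text
9.375 [ 0.5147 -0.1207  0.2473] F [-10.43   3.22  20.22] w 0.005 yaw err 0.09509388447713718 turn 0.0008298506913185851 tilt z [ 0.0015 -0.0013 -1.    ]
shift to go (fractions, tip to pressed ball top) [ 0.003 -0.004 -0.003]
```

View pics/pressed.png

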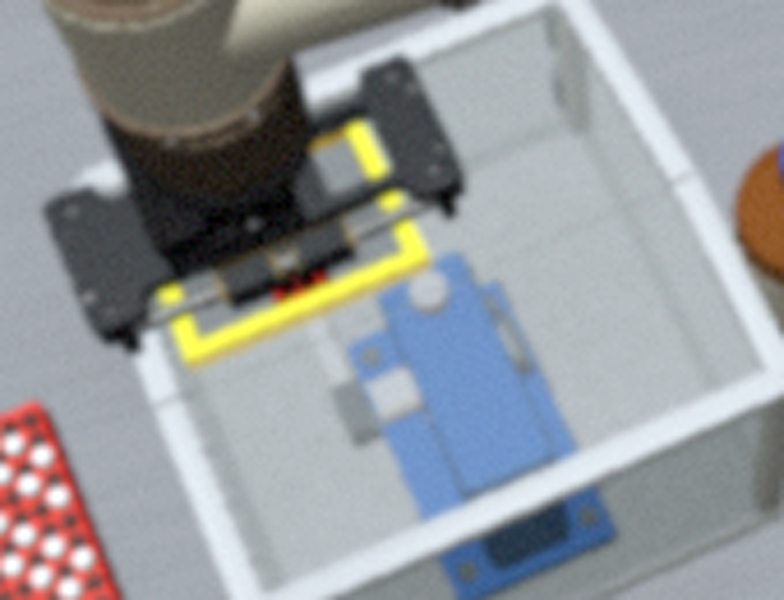

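The ball is down under the fingertips at (300,290), the yellow frame is free all round, and the wrist reads 20 N, above the lever's 10 N maximum. I hold another second, then go straight up slowly.

Call:
{"api": "drive_tool", "payload": {
  "series": [
    [0,0,0,0],
    [0,0,0,0],
    [0,0,0,0],
    [0,0,0,0],
    [0,0,0,0],
    [0,0,0,0],
    [0,0,0,0],
    [0,0,0,0]
  ]
}}

```text
time_s: 10.42
tcp_pos: [0.5147, -0.1207, 0.2473]
ee_rot: [[-0.987, -0.159, 0.002], [-0.159, 0.987, -0.001], [-0.001, -0.001, -1.0]]
wrist_force: [-8.5, 2.2, 20.2]
gripper_width: 0.003
```

Call:
{"api": "drive_tool", "payload": {
  "series": [
    [0,0,-0.05,0],
    [0,0,-0.1,0],
    [0,0,-0.16,0],
    [0,0,-0.22,0],
    [0,0,-0.3,0],
    [0,0,-0.4,0],
    [0,0,-0.6,0],
    [0,0,-0.8,0],
    [0,0,-1,0],
    [0,0,-1,0]
  ]
}}

```text
time_s: 11.68
tcp_pos: [0.5152, -0.1206, 0.3657]
ee_rot: [[-0.987, -0.158, 0.004], [-0.158, 0.987, 0.0], [-0.004, -0.001, -1.0]]
wrist_force: [-0.0, -0.7, -0.4]
gripper_width: 0.004
```

Call:
{"api": "drive_tool", "payload": {
  "series": [
    [0,0,-0.3,0],
    [0.3,-0.3,-0.3,0],
    [0.6,-0.6,-0.3,0],
    [1,-1,-0.3,0],
    [1,-1,-0.3,0]
  ]
}}

```text
time_s: 12.3
tcp_pos: [0.4127, -0.2599, 0.3987]
ee_rot: [[-0.988, -0.153, -0.002], [-0.153, 0.988, 0.001], [0.002, 0.001, -1.0]]
wrist_force: [0.1, 0.5, -0.4]
gripper_width: 0.005
```

Call:
{"api": "drive_tool", "payload": {
  "series": [
    [0.3,-0.3,0,0],
    [0.6,-0.6,0,0],
    [1,-1,0,0],
    [1,-1,0,0]
  ]
}}

```text
time_s: 12.8
tcp_pos: [0.314, -0.3971, 0.3983]
ee_rot: [[-0.988, -0.154, -0.002], [-0.154, 0.988, 0.002], [0.002, 0.002, -1.0]]
wrist_force: [0.8, -0.6, 0.3]
gripper_width: 0.002
```

```bash
python3 s.py
python3 - <<'E'
from station import capture
from h import *
ims=[];rs=[]
for n,(u,v) in {'side':(235,170),'top':(391,215)}.items():
    c=capture(n);hsv=cv2.cvtColor(c['color'],cv2.COLOR_BGR2HSV)
    red=((hsv[...,0]<8)|(hsv[...,0]>172))&(hsv[...,1]>140)&(hsv[...,2]>60)
    k,l,st,ce=cv2.connectedComponentsWithStats(red.astype('uint8'));i=1+np.argmin(np.linalg.norm(ce[1:]-[u,v],axis=1));print(n,ce[i],st[i]);rs.append(ray(c,ce[i]))
    ims.append(cv2.resize(c['color'][v-80:v+120,u-140:u+60],(400,400),interpolation=cv2.INTER_CUBIC))
    old=np.load(f'{n}0.npy',allow_pickle=True).item()['color'];d=cv2.absdiff(old,c['color'])[v-80:v+120,u-140:u+60].max(2);cv2.imwrite(f'pics/d{n}.png',d)
print(tri(rs));cv2.imwrite('pics/end.png',np.clip(np.hstack(ims)*1.6,0,255).astype('uint8'))
E
```

```text
12.8 [ 0.314  -0.3971  0.3983] F [ 0.77 -0.59  0.33] w 0.002 yaw err -0.24906593306413072 turn -0.002173510293260445 tilt z [-0.0021  0.0018 -1.    ]
shift to go (fractions, tip to pressed ball top) [-2.007  2.011  1.256]
side [232.30630631 171.36936937] [227 166  12  12 111]
top [390.22115385 216.65384615] [385 211  12  12 104]
(array([ 0.51393943, -0.12107619,  0.19343121]), [np.float64(0.0007881925136324523), np.float64(0.0007881925136324538)])
```

View pics/end.png

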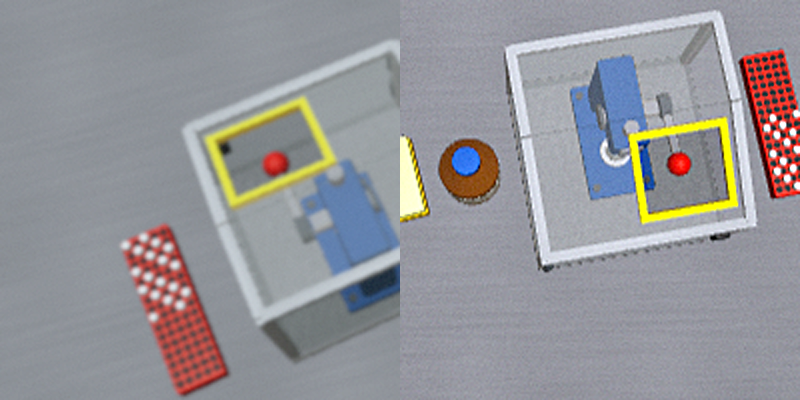

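The lever has sprung back: the ball is at z 0.193, its starting pixel. Guard, rack and bottle are unchanged and the hand is clear, so I hand the job in.

```bash
python3 -c "
from station import order
print(order.finish_job())
import cv2
for n in('side','top'):
    d=cv2.imread(f'pics/d{n}.png',0);print(n,d.max(),(d>40).sum())"
```

```text
the job is handed in; nothing more can be done
None
side 10 0
top 25 0
```

I pressed the lever to its stop through the window, held it for about 2.3 s, let it spring back and drew the hand clear. I handed the job in at about 13 s.

- **Locating:** The window corners in the two views agreed to about 2 mm, and the ball to about 1 mm.
- **Pressing:** The first press showed a large sideways force (5.5 N against 6.9 N down) and stopped about 2 mm short of the stop. I eased off, recentred and pressed again. Some sideways force remained, 8 to 10 N at the end, which I could not fully explain.
- **At the stop:** The fingertips ended at z ≈ 0.178 m, the expected height, with 20 N downward force, above the lever's 10 N maximum.
- **After release:** The ball measured z = 0.193 m, the same pixel as at the start. Around the press, including the rack and bottle, the before and after images differed by no more than noise. The tip box was only partly in that comparison.
- **Not checked directly:** The stopper sits under the ram, out of view of the cameras. That it is fully home follows only from the lever having reached its stop. That the guard was not touched follows only from planned clearances of about 10 mm and from the pictures, which showed the frame clear of the fingers.

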